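# Draw the stepped mandrel from its stand and present it level

### The arm

A 6-joint arm with a two-finger parallel gripper is mounted at the origin on the work surface. World frame = base frame: x ahead of the robot, y to its left, z up, the work surface at z = 0. Lengths are in mm, angles in rad, forces in N, time in s.
With the tool pointing down it reaches from about 325 to 900 mm from the base axis. Payload 3.5 kg.
Tool frame: the origin (TCP) lies on the mounting face of the last link; the fingertips stand 173 mm ahead of it and the grasp point (between the pads) lies 155 mm ahead of it (manip.hold_point_z is the z of the grasp point in the tool frame, in mm); z points along the fingers, y is the line along which they close (so a half turn about z gives the same grasp; the last joint's range is limited). The gripper opens to 85 mm and grips with 20 to 120 N. Pads are 22 mm wide; open, the fingers measure 114 mm over their backs; the gripper's body (76 mm by 85 mm) begins 54 mm behind the grasp point. The pads swing forward as they close: fully open they stand 13 mm farther back than shut.
Start: joints at [1.021, 0.276, -0.026, 1.268, 0, 1.467], TCP at [270.057, 563.642, 404.713] pointing down, gripper open.
Joint ranges: [-3.12, 3.12], [-0.85, 1.88], [-1.08, 1.24], [-1.95, 2.15], [-1.57, 1.53], [-3.14, 3.14]. Speed limits (rad/s): [2.57, 2.57, 3.14, 3.14, 3.14, 3.14].

### API

Orientations are given as a unit quaternion [x, y, z, w].
In Python, from rig import manip, get_image, spotter gives the robot as it stands.
- The arm moves only by the tool jog_arm, never from a script. Its arguments are lists of equal length, an entry for each row: "linear": the shift along the tool's x, y, z in m, a list of three; "turn": the turn about the tool's z in rad; "gripper": the gripper command: -1 is shut, 1 is fully open, values between are in proportion. In form: {"linear": [[x, y, z], ...], "turn": [turn, ...], "gripper": [gripper, ...]}. A call has 1 to 10 rows; each row shifts and turns the commanded pose from where the row before left it, along the tool's axes as they then stand; what a row does not reach is not made up. A row lasts 1/10 s, in which the tool goes at most 50 mm and 8.59 degrees, less where a joint would pass 70% of its speed; a pose out of reach is approached as far as the arm can. A call with a gripper value outside its range is refused whole. The fingers move at their own pace and stop on an object; "grip_force" is the grip in N (left out, the last holds). Time passes only in rows, so rows that do not move let the fingers close. It gives the time, the measured TCP pose, the force, the opening and the grip force at its end, in the units of the state.
- manip.observe(): the state, without advancing time (a new reading comes with each control period).
- get_image(name): name is "scene" or "top"; returns a dict with "color" (480x640x3 uint8, blue, green, red), "intrinsics" (3x3 intrinsics, pixels), "R" (3x3) and "t" (3): a world point X has camera coordinates R X + t. Camera axes: x right, y down, z forward; pixel columns grow to the right and rows downward; lengths in mm; the calibration is good to about 2 mm. A picture is of the moment at which its call begins. There is no depth.
- manip.job_done(): hands the job in; it is judged then, once.
Trained networks look in the newest picture that a camera, given by its name, has taken for a name from the list of things; names that differ only in an ending like _2 or _b are one class to them, and where a whole thing is asked for, a point or a joint stands for the part that bears it (a point fixed in the world has none). Each returns a list of dicts, best first, with "p" (0 to 1); they miss things now and then, are a little off and sometimes report something else, mostly with a low value. They report only what shows in the picture. A call takes as long as a camera call. They do not tell look-alikes from the thing itself.
- spotter.look_for(camera, query): "box" ([left, top, right, bottom] in pixels, round what is visible of it).
- spotter.silhouettes(camera, query): "pixels" (480x640 bool, what is visible of it) and "box" ([left, top, right, bottom] in pixels, round what is visible of it).
The state is a dict: "time_s": time; "q": joint angles; "qvel": joint speeds; "joint_efforts": joint torques, N m; "tool_pos": TCP position; "tool_rot": TCP orientation; "wrist_force": force on the tool from outside, world axes, zero at the start; "torque": the same for the moment, N m; "gripper_width": finger opening in mm; "grasp_force": force on a finger pad.
Only numpy, scipy, OpenCV 4.12 (cv2) and the standard library are available. Lean on these libraries where they do the work, as an engineer would, in place of code of your own. Each camera call takes 0.05 s, during which the arm holds its last target. There are 200 camera calls.

### The job

At the silversmith's bench, slide the keeper bar of the mandrel stand fully open by its knob, then draw the stepped mandrel out of its socket, turn it level and hold it over the middle of the square pad, at least 15 cm above the bench, so that the smith can slip a ring on to it. Leave the other two mandrels in their sockets. Finish while still holding the mandrel there, steady and touching nothing but the gripper.

Things in the scene. Friction and masses are not known exactly. Their poses are not given: they have to be found in the camera images.
- stand: Fixed wooden stand, 300 mm wide (y); origin on the bench below the row of socket mouths, x to its high back, z up. Its face slopes 45 degrees, looks to -x and up, edges 53 and 123 mm high. Sockets square to the face at y = -80, 0, 80 mm, mouths 88 mm high, 52 deep, 16 wide, hold one mandrel each (which varies), leaning 45 degrees to -x.
- keeper (a joint): Slide of the steel keeper bar, m: 0 shut, 0.042 fully open at its stop; starts at 0 to 0.010. Opens along the stand's +y, friction 2.5 N, stays where left. The bar lies across the upper face; its three teeth reach over the mandrels' collars and lock them in until it is open.
- keeper_knob (a point): Centre of the keeper's knob, an upright steel pin 14 mm across standing 45 mm clear of the bar near its +y end, beside the mandrels; point on its axis, 14 mm below its top, about 153 mm above the bench.
- stepped_mid (a point): Balance point of the loose stepped round steel mandrel, 0.4 kg: on its axis, 42 mm beyond the collar's underside; z along the axis out of the socket. Diameters: tang 14 mm (50 long, in the socket), collar 36 (6 thick, seated on the face), neck 16 up to 20 mm from the underside, 24 up to 60 (this point is in it), 20 up to 95, 16 up to the free end at 130.
- plain_mid (a point): The plain round steel mandrel, same tang, collar and neck, then 21 mm across from 20 to 130 mm; point on its axis 42 mm beyond the underside of the collar, z out of the socket. Not to be moved.
- square_mid (a point): The square steel mandrel, same tang, collar and neck, then 19 mm square from 20 to 130 mm; point on its axis 42 mm beyond the underside of the collar, z out of the socket. Not to be moved.
- pad_top (a point): Centre of the top of the fixed pad, a 150 mm square wooden board with a dark top, 20 mm high, z up.
Mind the look-alikes: they are no part of the job. Leave any green or yellow look-alike of the part that bears stepped_mid alone.

How it is judged (in metres and radians):
On the way, in this order (a step that is already met when the one before it is completed fails the run):
1. the keeper bar is slid fully open (value of joint keeper above 0.037 m), for 0.2 s.
2. the stepped mandrel is in the gripper, drawn clear of the stand (distance of stepped_mid from where it was at the start of the episode above 0.06 m and contact force between stepped and the fingers above 1 N and contact force between stepped and stand below 0.1 N), for 0.2 s.
At the end, for the whole second after the job is handed in: The gripper still holds the stepped mandrel at rest, its axis within 10 degrees of level, its balance point over 140 mm above the bench and within 60 mm sideways of the pad's centre, touching neither stand nor other mandrels; keeper open over 34 mm (37 mm when slid) (value of joint keeper above 0.034 m and angle between stepped_mid's own z axis and vertical between 1.396 and 1.745 rad and height (world z) of stepped_mid above 0.14 m and horizontal distance between stepped_mid and pad_top below 0.06 m and contact force between stepped and the fingers above 1 N and contact force between stepped and stand below 0.1 N and contact force between stepped and plain below 0.1 N and contact force between stepped and square below 0.1 N and linear speed of stepped below 0.03 m/s and angular speed of stepped below 0.3 rad/s); the arm keeps its last pose, push and grip.
It fails at once if another mandrel is shifted by more than 15 mm (distance of any of plain_mid, square_mid from where it was at the start of the episode above 0.015 m).
It also fails if it takes over 48 s, if anything falls off the work surface, if the arm or the gripper's body presses on something with over 40 N, if the wrist force passes 120 N, or if a joint passes its speed limit or range.

## Working session

There is one attempt and no reset: what is moved stays moved. The work goes in short steps, Python scripts to look and compute and a tool call to move; the robot and the scene stay as the last step left them, time stands still between calls to the robot, and variables do not carry over. Pictures are saved under pics/ and viewed, at most 10 in all, crops included, and the job is handed in when it is done.

Besides the shell and the picture viewer there is one more tool, called after ">>>" as name(argument=value, ...) on one line, values as JSON. jog_arm: Moves the arm, as the interface text tells. Its arguments: {"type":"object","properties":{"linear":{"type":"array"},"turn":{"type":"array"},"gripper":{"type":"array"},"grip_force":{"type":"number"}},"required":["linear","turn","gripper"]}

```bash
mkdir -p pics; ls; python3 - <<'E'
from rig import manip,get_image,spotter
import cv2,numpy as np,pickle
d={}
for c in ["scene","top"]:
    im=get_image(c); cv2.imwrite(f"pics/{c}0.png",im["color"]); d[c]=im
    print(c,im["intrinsics"].tolist(),im["R"].tolist(),im["t"].tolist())
    for q in ["stand","keeper","keeper_knob","stepped_mid","plain_mid","square_mid","pad_top"]:
        try:
            r=spotter.look_for(c,q); print(q,[(np.round(x["box"]).tolist(),round(x["p"],2)) for x in r[:4]])
        except Exception as e: print(q,e)
pickle.dump(d,open("im0.pkl","wb"))
print(manip.observe())
E
```

```text
pics
scene [[595.6731253842464, 0.0, 318.113615995338], [0.0, 595.6731253842464, 234.34003298901433], [0.0, 0.0, 1.0]] [[0.6907168925627151, 0.7231204822864259, -0.0026348484497548115], [0.5958068197338395, -0.5711655337233127, -0.5646097472105945], [-0.40978580732762654, 0.38841562942859276, -0.8253537974277672]] [-404.08166481177693, -135.75307701929987, 1864.7771788443379]
stand [([309.0, 246.0, 424.0, 368.0], 0.78)]
keeper [([328.0, 247.0, 399.0, 321.0], 0.81)]
keeper_knob [([328.0, 244.0, 400.0, 317.0], 0.65)]
stepped_mid [([160.0, 274.0, 220.0, 306.0], 0.97), ([436.0, 190.0, 469.0, 231.0], 0.54)]
plain_mid [([327.0, 246.0, 358.0, 294.0], 0.77)]
square_mid [([305.0, 267.0, 337.0, 313.0], 0.78)]
pad_top [([194.0, 317.0, 271.0, 387.0], 0.91)]
top [[496.0197578221901, 0.0, 321.7808634676335], [0.0, 496.0197578221901, 241.8848837022771], [0.0, 0.0, 1.0]] [[0.01236130272467677, -0.9996916644167541, 0.021535419443524925], [-0.9910145576644928, -0.015116885769609602, -0.1328970513656272], [0.13318162295151112, -0.01969913349079674, -0.9908958570141025]] [112.83079784668804, 460.5905505
[... 429 characters left out ...]
ay([ 1.02059970e+00,  2.76335535e-01, -2.63456709e-02,  1.26800665e+00,
       -9.41136942e-06,  1.46737731e+00]), 'qvel': array([-1.51892882e-03, -8.65592840e-04,  6.87212084e-05, -8.94936686e-04,
        3.57949051e-04, -1.02823865e-03]), 'joint_efforts': array([ 4.55589616e-04, -4.45425153e+01,  2.95542723e+01,  5.18187589e-04,
       -9.02894408e-05, -3.82353221e-06]), 'tool_pos': array([270.06151299, 563.64628719, 404.77901621]), 'tool_rot': array([2.21535488e-01, 9.75152308e-01, 4.98563720e-05, 2.18680851e-05]), 'wrist_force': array([ 0.8712248 ,  0.53232147, -0.12609414]), 'torque': array([ 0.03697452, -0.00339368,  0.00123428]), 'grasp_force': 0.0, 'gripper_width': 85.35370217290145}
```

```bash
python3 - <<'E'
import cv2,numpy as np
a=cv2.imread("pics/top0.png")[110:230,250:420]; b=cv2.imread("pics/scene0.png")[225:375,290:480]
a=cv2.resize(a,(798,563),interpolation=cv2.INTER_CUBIC); b=cv2.resize(b,(760,600),interpolation=cv2.INTER_CUBIC)
cv2.imwrite("pics/topc.png",a);cv2.imwrite("pics/scenec.png",b)
E
```

```text
(no output)
```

View pics/scene0.png

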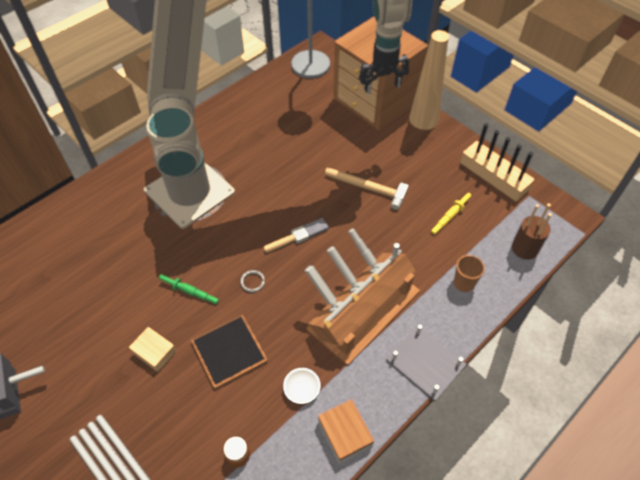

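View pics/topc.png

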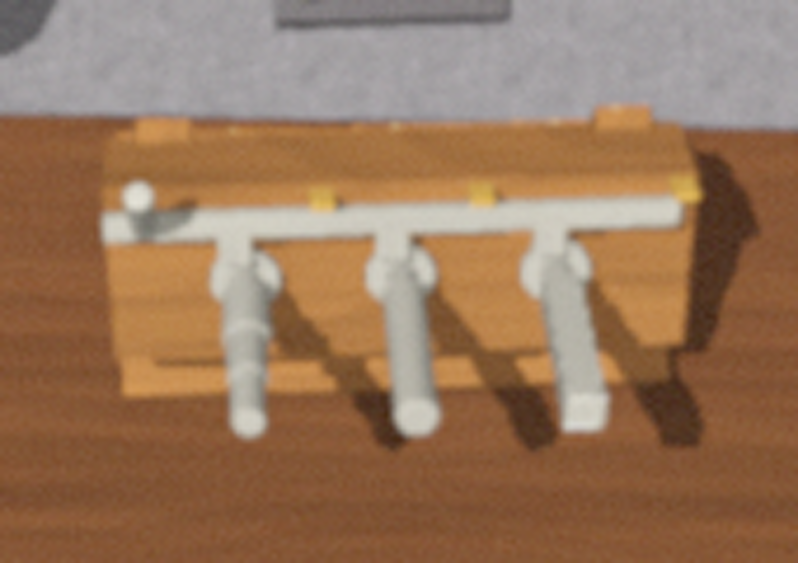

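View pics/scenec.png

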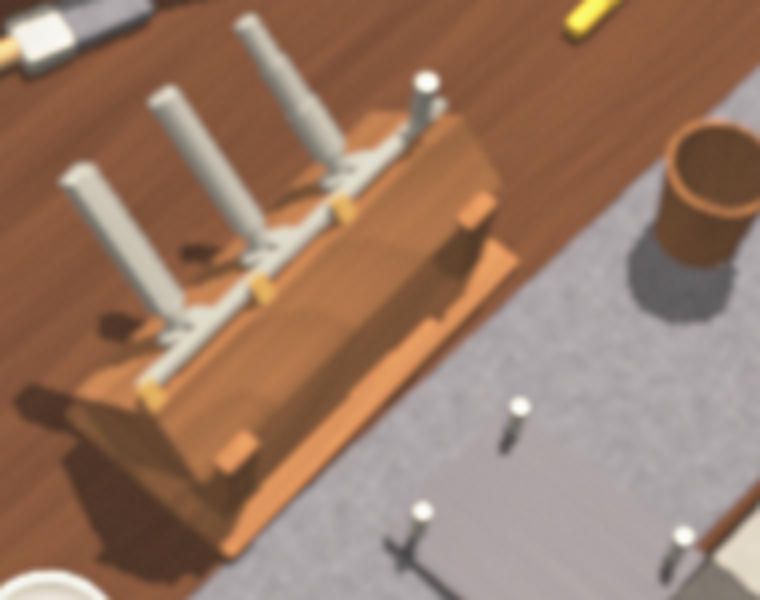

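The stand holds the steel mandrels, with tips in the scene view at the stepped (352,231), plain (331,250) and square (310,269). There are also a green look-alike at scene (190,288) and a yellow one at (452,213). The stepped steel mandrel in the socket beside the knob (tip at top view (303,200)) shows diameter steps in both crops, so that is the one meant. The knob top is at scene (397,245) and top (279,151).

```bash
cat > h.py <<'E'
import pickle,numpy as np,cv2
from scipy.optimize import least_squares
d=pickle.load(open("im0.pkl","rb"))
def proj(c,X):
    m=d[c]; p=m["R"]@np.asarray(X,float)+m["t"]; p=m["intrinsics"]@p; return p[:2]/p[2]
def tri(obs,z=None):
    f=lambda X:np.concatenate([proj(c,X)-p for c,p in obs]+([[ (X[2]-z)*1.]] if z is not None else []))
    r=least_squares(f,[500,0,100]); return r.x,np.round(r.fun,1)
E
python3 - <<'E'
from h import *
tp=lambda x,y:np.array([250+(x+.5)/4.694-.5,110+(y+.5)/4.692-.5]); sp=lambda x,y:np.array([290+(x+.5)/4-.5,225+(y+.5)/4-.5])
T={80:tp(249,422),0:tp(417,416),-80:tp(584,412)}; S={80:sp(249,24),0:sp(165,98),-80:sp(80,175)}
def P(v,p): 
    c,s=np.cos(v[2]),np.sin(v[2]); return np.array([v[0]+c*p[0]-s*p[1],v[1]+s*p[0]+c*p[1],p[2]])
k=np.sqrt(.5)
f=lambda v:np.concatenate([np.r_[proj("top",P(v,(-130*k,y,88+130*k)))-T[y],proj("scene",P(v,(-130*k,y,88+130*k)))-S[y]] for y in T])
r=least_squares(f,[600,0,0]);print("stand",r.x,np.round(r.fun,1))
for y in T: print(y,tri([("top",T[y]),("scene",S[y])]))
v=r.x
for y in T: print("mid",y,P(v,(-42*k,y,88+42*k)), "collar",proj("top",P(v,(0,y,88))),T[y])
kn,res=tri([("top",tp(138,195)),("scene",sp(427,82))]);print("knobtop",kn,res)
kn2,res=tri([("top",tp(138,195)),("scene",sp(427,82))],167);print("knobtop z167",kn2,res)
c,s=np.cos(v[2]),np.sin(v[2]);w=kn-np.r_[v[:2],0];print("knob in stand",c*w[0]+s*w[1],-s*w[0]+c*w[1])
# pad
from rig import spotter
for cam in("top","scene"):
    g=spotter.silhouettes(cam,"pad_top")[0]["pixels"].astype(np.uint8);
    (cx,cy),_,_=cv2.minAreaRect(cv2.findNonZero(g)); m=cv2.moments(g,True); c0=np.array([m["m10"]/m["m00"],m["m01"]/m["m00"]])
    q=least_squares(lambda X:proj(cam,[X[0],X[1],18])-c0,[400,-200]).x;print("pad",cam,c0,q)
E
```

```text
stand [6.31286793e+02 9.10099998e+01 4.88305840e-02] [-0.3 -1.3 -1.1 -1.4 -0.  -1.2 -0.8 -1.3  0.4 -1.4 -1.2 -1.1]
80 (array([535.50325089, 167.28929644, 171.87714805]), array([-0.7, -0.5, -1. ,  0.2]))
0 (array([539.34730318,  87.17415898, 172.54313958]), array([-0.5, -0.4, -0.7,  0.1]))
-80 (array([543.04540439,   7.88977531, 172.0460058 ]), array([-0.6, -0.5, -0.9,  0.1]))
mid 80 [597.71881337 169.46502363 117.69848481] collar [301.78660558 169.38404815] [302.65296123 199.54688832]
mid 0 [601.62370784  89.56038171 117.69848481] collar [334.79575145 168.4121607 ] [338.44333191 198.26811594]
mid -80 [605.52860231   9.6557398  117.69848481] collar [367.69011236 167.44365285] [374.02066468 197.41560102]
knobtop [646.59495118 221.86055412 167.4291939 ] [-0.2 -0.2 -0.3  0.1]
knobtop z167 [646.61643261 221.95254901 167.02015857] [-0.3 -0.1 -0.3  0.2  0. ]
knob in stand 21.676881526298626 129.94737426865862
pad top [465.3789596  226.84510317] [ 504.69818098 -245.81462977]
pad scene [229.16731266 351.15923773] [ 513.15816371 -249.83317419]
```

>>> jog_arm(linear=[[0,0,0],[0,0,0],[0,0,0],[0,0,0],[-0.029,-0.032,0],[-0.029,-0.032,0],[-0.029,-0.032,0],[-0.029,-0.032,0],[-0.029,-0.032,0],[-0.029,-0.032,0]], turn=[-0.124,-0.124,-0.124,-0.124,0,0,0,0,0,0], gripper=[-1,-1,-1,-1,-1,-1,-1,-1,-1,-1])

```text
time_s: 1.9
tool_pos: [454.3, 379.1, 404.9]
tool_rot: [-0.025, 1.0, 0.0, 0.0]
wrist_force: [-0.0, 1.1, 0.3]
gripper_width: 0.1
grasp_force: 0.0
```

>>> jog_arm(linear=[[-0.031,-0.033,0],[-0.031,-0.033,0],[-0.031,-0.033,0],[-0.031,-0.033,0],[-0.031,-0.033,0],[-0.03,-0.032,0],[0,0,0],[0,0,0]], turn=[0,0,0,0,0,0,0,0], gripper=[-1,-1,-1,-1,-1,-1,-1,-1])

```text
time_s: 2.7
tool_pos: [648.3, 191.8, 404.3]
tool_rot: [-0.024, 1.0, 0.0, -0.0]
wrist_force: [0.6, 1.1, 0.7]
gripper_width: 0.1
grasp_force: 0.0
```

```bash
python3 - <<'E'
from rig import get_image,manip
import cv2
print(manip.observe()["tool_pos"])
a=get_image("top")["color"][110:230,250:420]; b=get_image("scene")["color"][200:320,310:470]
cv2.imwrite("pics/c1.png",cv2.vconcat([cv2.resize(a,(425,300),interpolation=2),cv2.resize(b,(425,300),interpolation=2)]))
E
```

```text
[648.29692067 191.82237028 404.30230622]
```

View pics/c1.png

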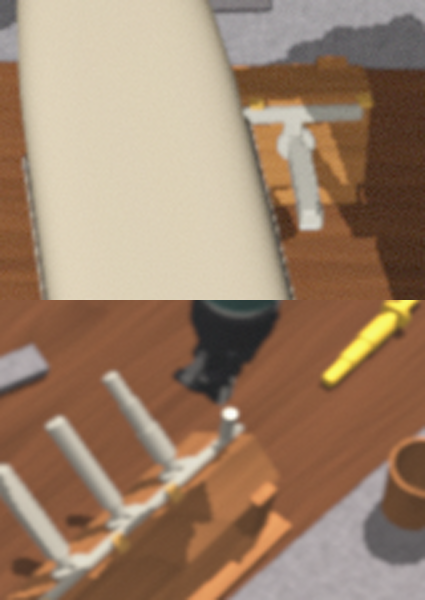

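The top view is blocked by the arm. In the scene crop the closed fingers hang on the mandrel side of the knob (knob top at crop (230,413)), which matches the plan, so I lower next.

>>> jog_arm(linear=[[0,0,0.03],[0,0,0.03],[0,0,0.028],[0,0,0],[0,0.01,0],[0,0.005,0],[0,0.005,0]], turn=[0,0,0,0,0,0,0], gripper=[-1,-1,-1,-1,-1,-1,-1])

```text
time_s: 3.5
tool_pos: [646.8, 213.5, 318.5]
tool_rot: [-0.025, 1.0, -0.0, 0.001]
wrist_force: [-1.7, -2.8, 0.4]
gripper_width: -0.2
grasp_force: 1.4
```

>>> jog_arm(linear=[[0,0.006,0],[0,0.006,0],[0,0.006,0],[0,0.004,0],[0,0.003,0],[0,0,0]], turn=[0,0,0,0,0,0], gripper=[-1,-1,-1,-1,-1,-1])

```text
time_s: 4.1
tool_pos: [645.9, 238.4, 316.9]
tool_rot: [-0.025, 1.0, 0.001, 0.001]
wrist_force: [0.0, 0.3, 0.2]
gripper_width: 0.4
grasp_force: 0.2
```

```bash
python3 - <<'E'
from rig import get_image,manip
import cv2
b=get_image("scene")["color"][225:345,310:470]
cv2.imwrite("pics/c2.png",cv2.resize(b,(560,420),interpolation=2))
E
```

```text
(no output)
```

View pics/c2.png

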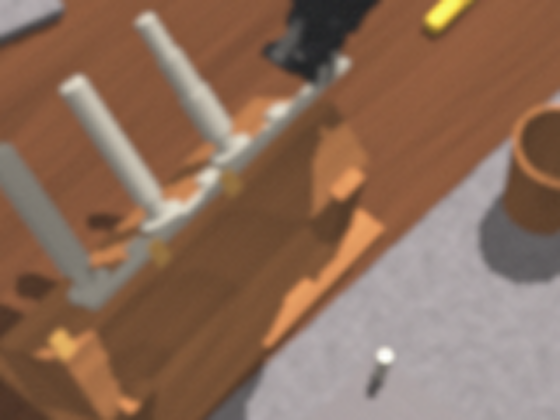

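The bar is moving: the teeth now stand past the collars (the first at crop (280,107)), and the knob is hidden behind the fingers.

>>> jog_arm(linear=[[0,0.003,0],[0,0.003,0],[0,0.003,0],[0,0.002,0],[0,0,0]], turn=[0,0,0,0,0], gripper=[-1,-1,-1,-1,-1])

```text
time_s: 4.65
tool_pos: [645.4, 243.3, 316.6]
tool_rot: [-0.022, 1.0, -0.009, -0.0]
wrist_force: [0.9, -21.5, 4.9]
gripper_width: -0.3
grasp_force: 10.7
```

>>> jog_arm(linear=[[0,-0.01,0],[0,-0.01,0],[0,0,-0.03],[0,0,-0.03],[0,0,-0.03],[0.024,-0.028,0],[0.024,-0.028,0],[0,0,0],[0,0,0]], turn=[0,0,0,0,0,0,0,0,0], gripper=[-1,-1,-1,-1,1,1,1,1,1])

```text
time_s: 5.55
tool_pos: [600.3, 170.2, 406.6]
tool_rot: [-0.024, 1.0, 0.001, -0.0]
wrist_force: [1.0, 0.4, -0.6]
gripper_width: 72.2
grasp_force: 0.0
```

```bash
python3 - <<'E'
from rig import get_image,manip
import cv2
b=get_image("scene")["color"][205:325,310:470]
cv2.imwrite("pics/c3.png",cv2.resize(b,(640,480),interpolation=2))
E
```

```text
(no output)
```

View pics/c3.png

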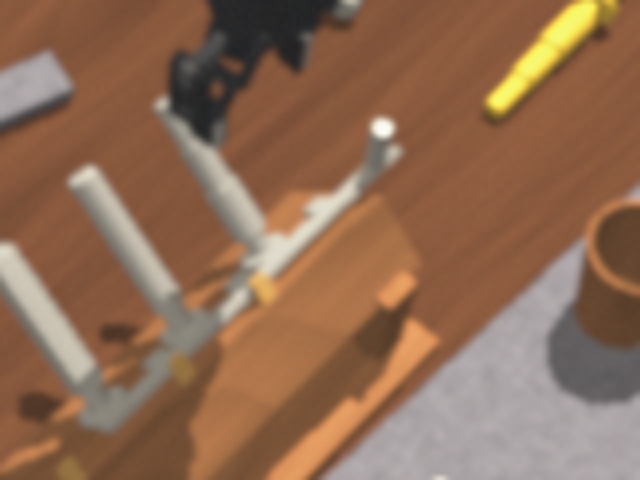

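The knob top has moved to scene (405,237), about 35 mm along +y, and the teeth are clear of the collars. The fingers straddle the stepped mandrel, so I go down and grip.

>>> jog_arm(linear=[[0,0,0.03],[0,0,0.03],[0,0,0.03],[0,0,0.03],[0,0,0.0115],[0,0,0]], turn=[0,0,0,0,0,0], gripper=[1,1,1,1,1,1])

```text
time_s: 6.2
tool_pos: [600.2, 170.9, 272.8]
tool_rot: [-0.025, 1.0, -0.0, -0.002]
wrist_force: [-0.9, 0.0, 0.4]
gripper_width: 85.5
grasp_force: 0.0
```

>>> jog_arm(linear=[[0,0,0],[0,0,0],[0,0,0],[0,0,0],[0,0,0],[0,0,0],[0,0,0],[0,0,0]], turn=[0,0,0,0,0,0,0,0], gripper=[-1,-1,-1,-1,-1,-1,-1,-1], grip_force=40)

```text
time_s: 7.0
tool_pos: [601.2, 170.7, 276.5]
tool_rot: [-0.025, 1.0, 0.0, 0.001]
wrist_force: [-0.3, 1.1, 5.8]
gripper_width: 22.6
grasp_force: 39.6
```

>>> jog_arm(linear=[[0.004,0,-0.004],[0.004,0,-0.004],[0.005,0,-0.005],[0.005,0,-0.005],[0.005,0,-0.005]], turn=[0,0,0,0,0], gripper=[-1,-1,-1,-1,-1])

```text
time_s: 7.5
tool_pos: [577.0, 169.2, 298.3]
tool_rot: [-0.025, 1.0, -0.0, -0.001]
wrist_force: [2.0, 0.2, -2.9]
gripper_width: 22.8
grasp_force: 39.7
```

Low force, so it is sliding out. I continue and then look.

>>> jog_arm(linear=[[0.007,0,-0.007],[0.007,0,-0.007],[0.007,0,-0.007],[0.007,0,-0.007],[0.01,0,-0.01],[0.01,0,-0.015],[0.01,0,-0.02],[0,0,-0.02],[0,0,0],[0,0,0]], turn=[0,0,0,0,0,0,0,0,0,0], gripper=[-1,-1,-1,-1,-1,-1,-1,-1,-1,-1])

```text
time_s: 8.5
tool_pos: [519.8, 166.5, 392.1]
tool_rot: [-0.025, 1.0, 0.0, 0.001]
wrist_force: [-0.5, 0.2, -5.2]
gripper_width: 22.6
grasp_force: 39.8
```

```bash
python3 - <<'E'
from rig import get_image,manip,spotter
import cv2,numpy as np
from h import *
i=get_image("scene")["color"]
cv2.imwrite("pics/c4.png",cv2.resize(i[130:370,190:450],(650,600),interpolation=2))
t=get_image("top")["color"]; cv2.imwrite("pics/t4.png",t)
# pad corners, from first images
for c in("top","scene"):
    g=cv2.cvtColor(d[c]["color"],cv2.COLOR_BGR2GRAY); s=spotter.silhouettes(c,"pad_top")[0]["pixels"].astype(np.uint8)
    h=max(cv2.findContours(s,0,2)[0],key=cv2.contourArea); e=cv2.boxPoints(cv2.minAreaRect(h)) if c=="top" else cv2.approxPolyDP(h,8,True)[:,0]
    for p in e: print(c,p,least_squares(lambda X:proj(c,[X[0],X[1],20])-p,[400,-200]).x)
E
```

```text
top [427.88242 248.47061] [ 447.60530442 -148.62690041]
top [442.52945 189.88239] [ 599.42138969 -188.78774581]
top [502.76474 204.9412 ] [ 562.69789114 -342.95695898]
top [488.1177  263.52942] [ 411.70579161 -300.30884752]
scene [243 316] [ 460.96304911 -159.96070513]
scene [192 340] [ 422.36395015 -300.81740541]
scene [215 389] [ 568.27453381 -339.10643287]
scene [267 361] [ 602.04417961 -197.15087623]
```

View pics/c4.png

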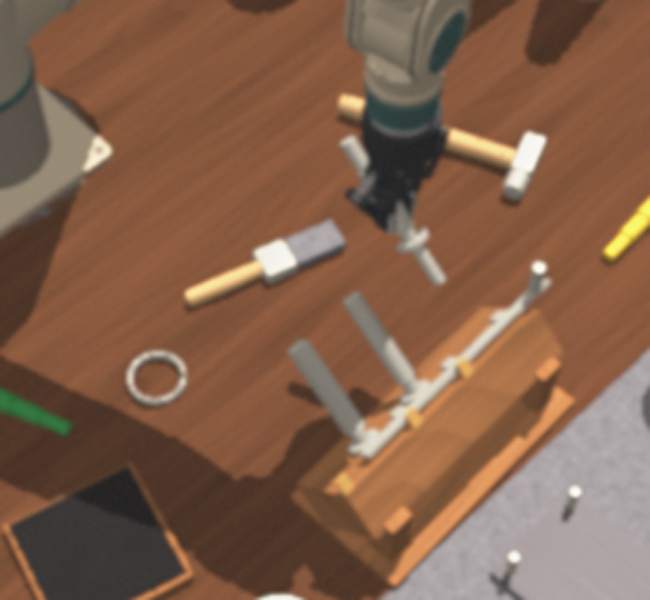

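>>> jog_arm(linear=[[0.035,0,0],[0.035,0,0],[0.035,0,0],[0,-0.04,0],[0,-0.04,0],[0,-0.04,0],[0,-0.04,0],[0,-0.04,0],[0,-0.04,0],[0,-0.04,0]], turn=[0,0,0,0,0,0,0,0,0,0], gripper=[-1,-1,-1,-1,-1,-1,-1,-1,-1,-1])

```text
time_s: 9.7
tool_pos: [428.3, -119.9, 390.4]
tool_rot: [-0.024, 1.0, 0.0, -0.001]
wrist_force: [0.7, 0.5, -4.2]
gripper_width: 22.5
grasp_force: 40.1
```

>>> jog_arm(linear=[[0.0265,-0.0465,0],[0.0265,-0.0465,0],[0,0,0],[0,0,0],[0,0,0],[0,0,0]], turn=[0,0,0.1,0.1,0.105,0], gripper=[-1,-1,-1,-1,-1,-1])

```text
time_s: 10.3
tool_pos: [383.2, -207.7, 390.3]
tool_rot: [0.128, 0.992, 0.0, -0.001]
wrist_force: [-0.0, 0.2, -4.8]
gripper_width: 22.3
grasp_force: 40.3
```

```bash
python3 - <<'E'
from h import *
o=np.array([519.8,166.5,237.]); ob={55:(330,188),-39:(355.2,226.4),-92:(366,242)}
ob={88:(330,188),-39:(355.2,226.4),-92:(366,242)}
ys=.0488
def X(v,s): 
    a=np.array([-np.cos(v[0])*np.cos(ys),-np.cos(v[0])*np.sin(ys),np.sin(v[0])]); return o+a*(s+v[1])+[0,0,v[2]]
r=least_squares(lambda v:np.r_[np.concatenate([proj("scene",X(v,s))-ob[s] for s in ob]),v[2]/5],[.78,0,0]);print(np.degrees(r.x[0]),r.x,np.round(r.fun,1))
E
```

```text
43.5770619555271 [ 0.76056321 -3.03386801 -3.26043714] [ 0.  -1.8  0.5  0.4  0.1  1.1 -0.7]
```

>>> jog_arm(linear=[[0,0,0.04],[0,0,0.04],[0,0,0.04],[0,0,0.01],[0,0,0.005],[0,0,0.005],[0,0,0.005],[0,0,0.005],[0,0,0.005]], turn=[0,0,0,0,0,0,0,0,0], gripper=[-1,-1,-1,-1,-1,-1,-1,-1,-1])

```text
time_s: 11.2
tool_pos: [383.4, -207.8, 237.8]
tool_rot: [0.128, 0.992, -0.001, -0.001]
wrist_force: [-7.2, 1.2, 5.7]
gripper_width: 22.7
grasp_force: 40.5
```

>>> jog_arm(linear=[[0,0,0.005],[0,0,0.005],[0,0,0.005],[0,0,0.005],[0,0,0.005]], turn=[0,0,0,0,0], gripper=[-1,-1,-1,-1,-1])

```text
time_s: 11.7
tool_pos: [383.9, -207.8, 211.1]
tool_rot: [0.128, 0.992, -0.0, 0.0]
wrist_force: [-1.9, 0.2, 0.4]
gripper_width: 22.7
grasp_force: 39.1
```

```bash
python3 - <<'E'
from rig import get_image,manip
import cv2
i=get_image("scene")["color"]
cv2.imwrite("pics/c5.png",cv2.resize(i[240:400,140:300],(600,600),interpolation=2))
E
```

```text
(no output)
```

View pics/c5.png

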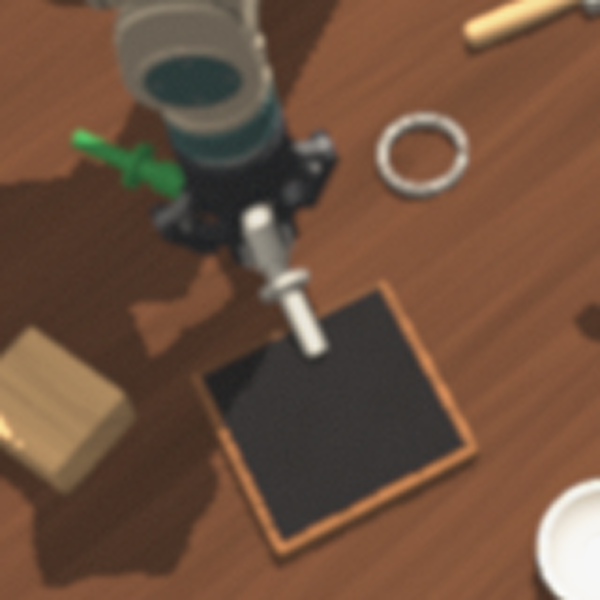

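The tang end rests on the pad at crop (315,345) and the collar is at (285,285), so it is pivoting. The green look-alike lies close by at crop (80–190,135–200), so I check where it is before lowering further.

```bash
python3 - <<'E'
from h import *
from rig import manip
u=lambda c,p,z:least_squares(lambda X:proj(c,[X[0],X[1],z])-p,[400,-200]).x
m=cv2.inRange(cv2.cvtColor(d["scene"]["color"],cv2.COLOR_BGR2HSV),(45,120,60),(80,255,255))
m2=cv2.inRange(cv2.cvtColor(d["top"]["color"],cv2.COLOR_BGR2HSV),(45,120,60),(80,255,255))
for c,k in(("scene",m),("top",m2)):
    p=cv2.findNonZero(k)[:,0].astype(float); vx,vy,x,y=cv2.fitLine(p.astype(np.float32),2,0,.01,.01).ravel()
    t=(p-[x,y])@[vx,vy]; print(c,len(p),[u(c,np.array([x,y])+s*np.array([vx,vy]),14).round(0) for s in(t.min(),t.max())])
o=manip.observe();print(o["tool_pos"])
for z in (60,):print([u("scene",(140+a/3.75,240+b/3.75),zz).round(0) for a,b,zz in((315,345,27),(285,285,50))])
E
```

```text
scene 358 [array([ 199., -248.]), array([ 373., -182.])]
top 562 [array([ 371., -180.]), array([ 205., -256.])]
[ 383.80157905 -207.66963814  210.32004683]
[array([ 466., -227.]), array([ 426., -218.])]
```

Lowering here would bring the free end down on the green look-alike, because the two lines cross near (340,-195). I lift, shift 75 mm onto the pad and finish the pivot there, with the collar pressing on the flat top.

>>> jog_arm(linear=[[0,0,-0.03],[-0.038,0,0],[-0.037,0,0],[0,0,0],[0,0,0.02],[0,0,0.01],[0,0,0.004],[0,0,0.004],[0,0,0]], turn=[0,0,0,0,0,0,0,0,0], gripper=[-1,-1,-1,-1,-1,-1,-1,-1,-1])

```text
time_s: 12.65
tool_pos: [454.4, -225.8, 203.1]
tool_rot: [0.128, 0.992, 0.001, -0.003]
wrist_force: [-5.6, 2.2, 4.8]
gripper_width: 22.4
grasp_force: 42.0
```

>>> jog_arm(linear=[[0,0,0.003],[0,0,0.003],[0,0,0]], turn=[0,0,0], gripper=[-1,-1,-1])

```text
time_s: 12.95
tool_pos: [454.5, -226.0, 197.5]
tool_rot: [0.128, 0.992, 0.0, -0.002]
wrist_force: [-7.1, 1.6, 5.9]
gripper_width: 22.4
grasp_force: 43.0
```

>>> jog_arm(linear=[[0,0,-0.02],[0,0,-0.03],[0,0,-0.03],[0,0,-0.03],[0,0,-0.03],[-0.03,-0.003,0],[-0.028,-0.003,0],[0,0,0],[0,0,0],[0,0,0]], turn=[0,0,0,0,0,0,0,0,0,0], gripper=[-1,-1,-1,-1,-1,-1,-1,-1,-1,-1])

```text
time_s: 13.95
tool_pos: [509.7, -246.5, 336.2]
tool_rot: [0.128, 0.992, 0.001, -0.001]
wrist_force: [-0.8, 0.8, -3.5]
gripper_width: 22.5
grasp_force: 41.8
```

```bash
python3 - <<'E'
from rig import get_image,manip
import cv2
i=get_image("scene")["color"]
cv2.imwrite("pics/c6.png",cv2.resize(i[220:380,140:350],(787,600),interpolation=2))
E
```

```text
(no output)
```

View pics/c6.png

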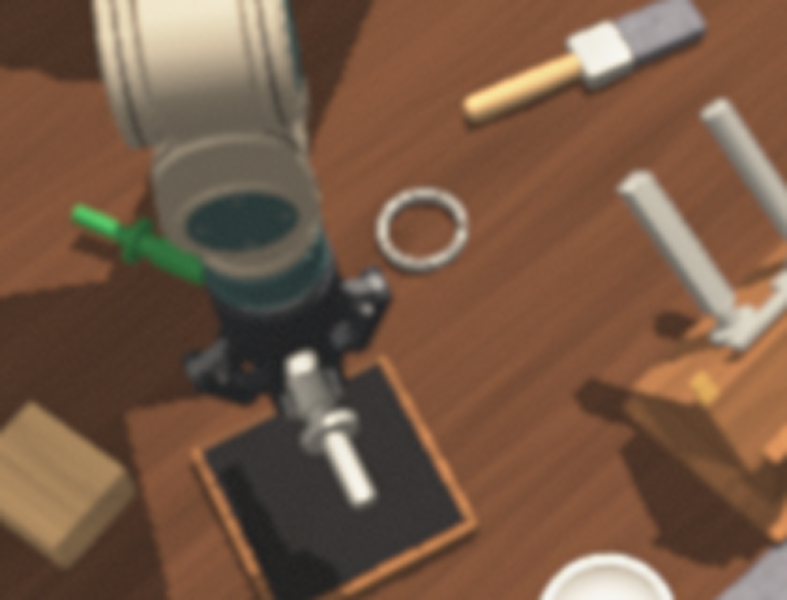

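```bash
python3 - <<'E'
from h import *
f=lambda a,b:np.array([140+a/3.748,220+b/3.75])
o=np.array([509.7,-246.5,177.]); h=np.array([np.cos(-.257),np.sin(-.257)])
ob={-39:f(330,430),-92:f(362,497)}
def X(v,s): return o+np.r_[-h*np.cos(v[0])*(s+v[1]),np.sin(v[0])*(s+v[1])]+[0,0,v[2]]
for zz in(-4,0,4):
    r=least_squares(lambda v:np.concatenate([proj("scene",X([v[0],v[1],zz],s))-ob[s] for s in ob]),[.1,0]);print(zz,np.degrees(r.x[0]),r.x[1],np.round(r.fun,1))
for e in (0,5,10,15): print(e,[((proj("scene",X([np.radians(e),-3,0],s))-[140,220])*3.75).round(0) for s in ob])
E
```

```text
-4 -6.730898161387248 0.6954248150469987 [-0.6  0.4 -0.1 -0.1]
0 -6.507695825022557 -1.1180877169304515 [-0.5  0.3  0.1 -0.1]
4 -6.246450031065989 -2.896698468255807 [-0.4  0.2  0.2 -0.1]
0 [array([331., 437.]), array([366., 507.])]
5 [array([331., 439.]), array([367., 512.])]
10 [array([332., 441.]), array([368., 516.])]
15 [array([332., 443.]), array([368., 518.])]
```

From this direction the tilt is poorly resolved (about -6° ± 6°). I turn the mandrel broadside to the scene camera to measure it properly.

>>> jog_arm(linear=[[0,0,0],[0,0,0],[0,0,0],[0,0,0],[0,0,0],[0,0,0],[0,0,0],[0,0,0],[0,0,0],[0,0,0]], turn=[-0.12,-0.12,-0.12,-0.12,-0.12,-0.12,-0.12,-0.12,-0.1,0], gripper=[-1,-1,-1,-1,-1,-1,-1,-1,-1,-1])

```text
time_s: 15.0
tool_pos: [509.9, -246.7, 336.9]
tool_rot: [-0.391, 0.92, 0.0, -0.0]
wrist_force: [-0.8, -0.2, -4.5]
gripper_width: 22.8
grasp_force: 41.8
```

```bash
python3 - <<'E'
from rig import get_image,manip
import cv2
i=get_image("scene")["color"]; cv2.imwrite("pics/s7.png",i)
cv2.imwrite("pics/c7.png",cv2.resize(i[250:370,160:320],(800,600),interpolation=2))
o=manip.observe();print(o["tool_pos"],o["tool_rot"])
E
```

```text
[ 510.03360509 -246.67267911  336.93371647] [-3.90357863e-01  9.20663073e-01  4.22898283e-04 -2.55449083e-04]
```

View pics/c7.png

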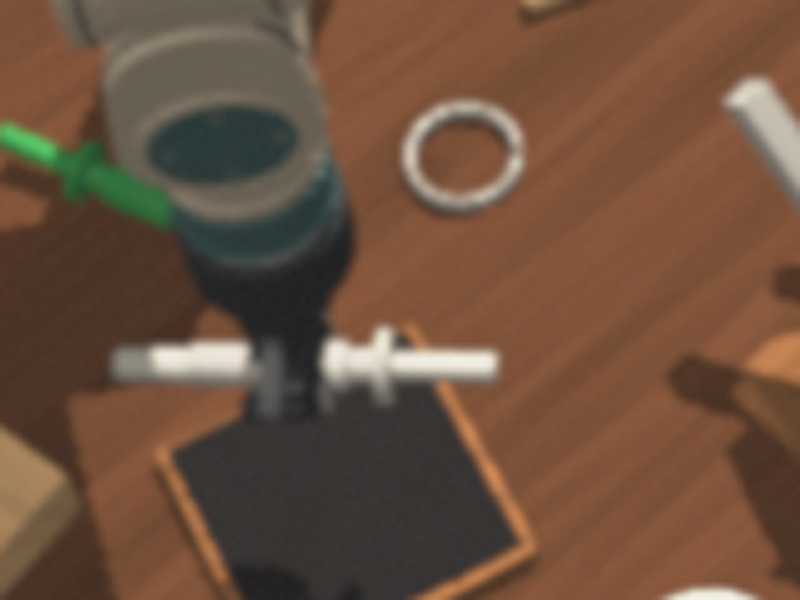

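```bash
python3 - <<'E'
from h import *
f=lambda a,b:np.array([160+a/5,250+b/5])
o=np.array([510,-246.7,177.]); h=np.array([.695,.719])
ob={88:f(113,363),-39:f(384,366),-92:f(498,365)}
def X(v,s): return o+np.r_[-h*np.cos(v[0])*(s+v[1]),np.sin(v[0])*(s+v[1])]+[0,0,v[2]]
r=least_squares(lambda v:np.concatenate([proj("scene",X(v,s))-ob[s] for s in ob]),[.1,0,0]);print(np.degrees(r.x[0]),r.x,np.round(r.fun,1),X(r.x,0))
E
```

```text
0.8610254243847867 [ 0.01502773  1.76887914 -2.1587688 ] [ 0.6 -0.2 -0.1 -0.2 -0.6  0.2] [ 508.77076781 -247.97168049  174.86781244]
```

The mandrel is level (0.9°), with its balance point 175 mm high and within a few millimetres of the pad centre, so I hand in.

```bash
python3 -c "
from rig import manip
print(manip.job_done())"
```

```text
the job is handed in; nothing more can be done
None
```

I handed the job in with the keeper bar slid to its stop and the stepped mandrel gripped level (about 1°), 175 mm above the bench and within a few millimetres of the pad's centre; the other two mandrels are still in their sockets, and no verdict came back.

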